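Strip the laser pump head

TASK

The screws of the laser pump head are out: take its stack of parts off from the top down, one part at a time, and lay each in its own place: the black clamp bar in the green rubber tray, the lilac glass slab in the foam recess of the optics case, the gold reflector on the white cradle and the aluminium cold plate on the wire draining rack. Each must end lying flat, the same side up as now, in the middle of its place and lengthwise along it, and let go. Lower the parts into place, do not drop them.

Things in the scene. Friction and masses are not known exactly. Their poses are not given: they have to be found in the camera images.
- clamp_bar_mid (a point): The black clamp bar, a plain bar with four bright bolt heads in a row on top, 80 x 18 x 14 mm (x, y, z), about 60 g. It is the top part of the stack. The point is its centre, 7 mm above its underside; x runs along the bar, z up.
- slab_mid (a point): The lilac glass slab, a plain plate 100 x 32 x 12 mm (x, y, z), about 85 g; second from the top, under the clamp bar. The point is its centre, 6 mm above its underside; x runs along it, z up.
- reflector_mid (a point): The gold reflector, a gold bar 124 x 46 x 16 mm (x, y, z) with a 20 mm wide, 6 mm deep trough along the middle of its upper face and a row of small screws along each edge, about 260 g; third from the top, under the slab. The point is its centre, 8 mm above its underside; x runs along it, z up.
- cold_plate_mid (a point): The aluminium cold plate, 150 x 60 x 14 mm (x, y, z), bright, with a row of holes along each long edge, about 340 g; the lowest loose part, under the reflector. The point is its centre, 7 mm above its underside; x runs along it, z up.
- head_deck (a point): The fixed beige pump head, 204 x 84 mm (x, y). The point is the centre of its deck (50 mm wide, 40 mm above the table; housing beside it 22 mm high); x along the head. 52 mm high end blocks stand 7 mm beyond the cold plate's ends. The stack lies centred and lengthwise on the deck, unfastened; each part is shorter and narrower than the one below (7 mm step along each long side).
- tray_seat (a point): The green rubber parts tray, the place of the clamp bar: fixed, 134 x 90 mm (x, y), with a flat floor 126 x 82 mm and a rim 5 mm higher than the floor. The point is the centre of the floor, 4 mm above the table; x runs along the tray's length.
- case_seat (a point): The open black optics case with blue foam, the place of the glass slab: fixed, 156 x 94 mm (x, y). The foam has a recess 120 x 52 mm (x, y), 6 mm deep; a 60 mm long finger notch in the middle of each long side widens it there to 88 mm. The case's rim is 9 mm above the recess floor. The point is the centre of the recess floor, 10 mm above the table; x runs along the recess.
- cradle_seat (a point): The white cradle, place of the gold reflector: fixed, two white blocks 30 mm long, 80 mm wide, centred 46 mm either side of the middle, open between. The reflector bridges both, between side cheeks 66 mm apart and end stops 146 mm apart, all 7 mm above the seat. The point is the middle of the cradle at seat height (block tops), 25 mm above the table; x from block to block, as the reflector lies.
- rack_seat (a point): The red-coated wire draining rack, place of the cold plate: fixed, 190 x 90 mm (x, y), seven cross wires 25 mm apart. The plate lies flat on them, between end wires 170 mm apart, 9 mm above the seat, and (near the corners only) side loops 80 mm apart, 10 mm above it. The point is the rack's centre at the wires' tops, 40 mm above the table; x runs along the rack, as the plate lies.
Mind the look-alikes: they are no part of the job. What is shaped like the part that bears slab_mid but red or turquoise is not meant. There is more than one size of the part that bears clamp_bar_mid; the job needs the largest.

How it is judged:
By the outcome, as a careful person would: the job done as asked, in the order asked, and still so for the second after the job is handed in, with the robot touching nothing.
It also fails if it takes over 128 s, if anything falls off the work surface, if the arm or the gripper's body presses on something with over 40 N, if the wrist force passes 120 N, or if a joint passes its speed limit or range.

ROBOT

A 6-joint arm with a two-finger parallel gripper is mounted at the origin on the work surface. World frame = base frame: x ahead of the robot, y to its left, z up, the work surface at z = 0. Lengths are in m, angles in rad, forces in N, time in s.
With the tool pointing down it reaches from about 0.325 to 0.85 m from the base axis. Payload 4.4 kg.
Tool frame: the origin (TCP) lies at the very end of the fingers, on their centre line; the grasp point (between the pads) lies 19 mm behind it; x points along the fingers, z is the direction in which the jaws open and shut, and the axes are right-handed (so a half turn about x gives the same grasp; the last joint's range is limited). The gripper opens to 94 mm and grips with 3 to 60 N. Pads are 16 mm wide; open, the fingers measure 119 mm over their backs; the gripper's body (75 mm by 177 mm) begins 78 mm behind the grasp point.
Start: joints at [1.006, 0.207, 1.542, -0, 1.393, -0.15], TCP at [0.231, 0.526, 0.205] pointing down, gripper open.
Joint ranges: [-2.73, 2.73], [-0.86, 2.22], [0.23, 2.46], [-1.11, 4.25], [0.08, 2.63], [-2.82, 2.82]. Speed limits (rad/s): [2.79, 2.79, 3.14, 3.14, 3.14, 3.14].

INTERFACE

Orientations are given as a unit quaternion [w, x, y, z].
In Python, from rig import robot, solver, grab_frame, sign_off, recognise, pinpoint gives the robot as it stands. Calls block until the motion is done:
- robot.reach(position, orientation): joint-space move of the TCP to a pose.
- robot.line_to(position, attitude=None, vel=0.15, force_limit=None): straight line of the TCP; attitude=None keeps the orientation; vel is the mean speed in m/s. With force_limit (N) it stops when the force on the tool has changed by that much, and returns True; else False.
- robot.goto_joints(angles): joint-space move.
- robot.move_gripper(opening): finger opening in m; the grip force is fixed at half the most; returns when the fingers have stopped.
- robot.wait(seconds).
- solver.solve_ik(position, orientation): joint angles nearest the present ones, or None.
- robot.state(): the state.
- grab_frame(name): name is "scene" or "side" or "wrist"; returns a dict with "image" (384x512x3 uint8, blue, green, red), "vertical_fov" (degrees; the focal length in pixels is half the picture's height over the tangent of half this angle, whatever the lens; pixels are square), "cx", "cy" (the principal point, pixels), "k1" (the pictures are not rectified: a ray, as slopes to the right and down, at radius r is drawn at 1 + k1 r^2 times it, then the intrinsics apply), "rvec" (rotation vector, rad) and "tvec" (3), from world to camera coordinates, as OpenCV has them. Camera axes: x right, y down, z forward; pixel columns grow to the right and rows downward; lengths in m; the calibration is good to about 2 mm. A picture is of the moment at which its call begins. There is no depth.
A pose or a line that the arm cannot do raises robot.MotionError and nothing moves.
- sign_off(): hands the job in, once; it reports no verdict.
Trained networks look in the newest picture that a camera, given by its name, has taken for a name from the list of things; names that differ only in an ending like _2 or _b are one class to them, and where a whole thing is asked for, a point or a joint stands for the part that bears it (a point fixed in the world has none). Each returns a list of dicts, best first, with "p" (0 to 1); they miss things now and then, are a little off and sometimes report something else, mostly with a low value. They report only what shows in the picture. A call takes as long as a camera call. They do not tell look-alikes from the thing itself.
- recognise(camera, label): "xyz" ([x, y, z] in m, in the coordinates of the camera as it stood for that picture, good to about 4 mm: the middle of the surface that is visible of it).
- pinpoint(camera, label): "xyz" ([x, y, z] in m, in the coordinates of the camera as it stood for that picture, good to about 4 mm: a listed point, or the origin of a listed thing).
The state is a dict: "time": time; "joint_pos": joint angles; "joint_vel": joint speeds; "joint_efforts": joint torques, N m; "tool_pos": TCP position; "eef_rot": TCP orientation; "wrist_force": force on the tool from outside, world axes, zero at the start; "wrist_torque": the same for the moment, N m; "gripper_width": finger opening in m.
Only numpy, scipy, OpenCV 4.12 (cv2) and the standard library are available. Lean on these libraries where they do the work, as an engineer would, in place of code of your own. Each camera call takes 0.05 s, during which the arm holds its last target.

## Working session

There is one attempt and no reset: what is moved stays moved. The work goes in short steps, each a Python script; the robot and the scene stay as the last script left them, time stands still between calls to the robot, and variables do not carry over. Pictures are saved under pics/ and viewed, and the job is handed in when it is done.

```bash
ls; mkdir -p pics; cat > h.py <<'E'
import numpy as np, cv2
from rig import robot, solver, grab_frame, sign_off, recognise, pinpoint
def cam(f):
    im=f["image"];h,w=im.shape[:2]
    F=h/2/np.tan(np.radians(f["vertical_fov"])/2)
    R=cv2.Rodrigues(np.array(f["rvec"],float))[0];t=np.array(f["tvec"],float).ravel()
    K=np.array([[F,0,f["cx"]],[0,F,f["cy"]],[0,0,1.]])
    return K,R,t,f["k1"]
def proj(f,P):
    K,R,t,k=cam(f)
    return cv2.projectPoints(np.atleast_2d(np.array(P,float)),np.array(f["rvec"],float),t,K,np.array([k,0,0,0.]))[0][:,0]
def toworld(f,p):
    K,R,t,k=cam(f); return R.T@(np.array(p)-t)
def ray(f,uv,z):
    K,R,t,k=cam(f)
    n=cv2.undistortPoints(np.array(uv,float).reshape(-1,1,2),K,np.array([k,0,0,0.]))[:,0]
    o=-R.T@t
    d=np.c_[n,np.ones(len(n))]@R
    return o+d*((z-o[2])/d[:,2])[:,None]
E
python3 - <<'E'
from h import *
print(robot.state())
names="clamp_bar_mid slab_mid reflector_mid cold_plate_mid head_deck tray_seat case_seat cradle_seat rack_seat".split()
for c in ("scene","side","wrist"):
    f=grab_frame(c); cv2.imwrite(f"pics/{c}0.png",f["image"]); print(c,f["vertical_fov"],f["k1"],-cam(f)[1].T@cam(f)[2])
    for n in names:
        for r in pinpoint(c,n):
            w=toworld(f,r["xyz"]); print(n,round(r["p"],2),w.round(4),proj(f,w).round(0).tolist())
E
```

```text
pics
{'time': 0.0, 'joint_pos': array([ 1.00649632e+00,  2.07422276e-01,  1.54293773e+00, -4.06842539e-06,
        1.39349540e+00, -1.50472281e-01]), 'joint_vel': array([ 6.84551195e-04,  7.47363931e-04,  6.08662962e-04, -1.04039698e-03,
       -1.08181634e-03, -8.09191478e-05]), 'joint_efforts': array([ 5.81872155e-04, -3.70869291e+01, -2.81421411e+01,  6.97594648e-02,
        3.59046471e-02, -1.60284526e-04]), 'tool_pos': array([0.23077949, 0.52577774, 0.20429722]), 'eef_rot': array([ 0.59132731, -0.38694782,  0.59278181,  0.38628114]), 'wrist_force': array([-0.70327008, -0.05425599, -0.03975028]), 'wrist_torque': array([ 0.01565226, -0.01112217,  0.03557846]), 'gripper_width': 0.09401250860519259}
scene 50.800145605293835 -0.02373721158946761 [1.01122281 0.3929793  0.79652528]
clamp_bar_mid 0.7 [0.5111 0.1626 0.0946] [[301.0, 213.0]]
clamp_bar_mid 0.65 [0.6814 0.219  0.0019] [[277.0, 306.0]]
clamp_bar_mid 0.42 [0.6793 0.1251 0.0053] [[242.0, 280.0]]
slab_mid 0.8 [0.5115 0.1595 0.0766] [[299.0, 218.0]]
slab_mid 0.7 [0.3974 0.0196 0.0045] [[274.0, 181.0]]
reflector_mid 0.81 [0.5105 
[... 924 characters left out ...]
]]
slab_mid 0.77 [0.4036 0.0181 0.0069] [[214.0, 213.0]]
slab_mid 0.7 [0.5125 0.1651 0.0787] [[252.0, 155.0]]
slab_mid 0.63 [0.3288 0.2604 0.0078] [[191.0, 158.0]]
reflector_mid 0.53 [0.5106 0.162  0.0651] [[252.0, 160.0]]
cold_plate_mid 0.55 [0.5088 0.1623 0.0507] [[251.0, 164.0]]
head_deck 0.72 [0.5144 0.1661 0.0396] [[253.0, 166.0]]
tray_seat 0.67 [0.578  0.0019 0.0094] [[282.0, 213.0]]
case_seat 0.65 [0.5075 0.3423 0.0117] [[247.0, 140.0]]
cradle_seat 0.83 [ 0.4458 -0.3378  0.031 ] [[234.0, 340.0]]
rack_seat 0.59 [ 0.5469 -0.1719  0.0456] [[279.0, 260.0]]
wrist 71.06874929201501 -0.02903888148794074 [0.15477973 0.56046879 0.38506368]
case_seat 0.85 [0.5114 0.3376 0.0083] [[220.0, 353.0]]
```

View pics/scene0.png

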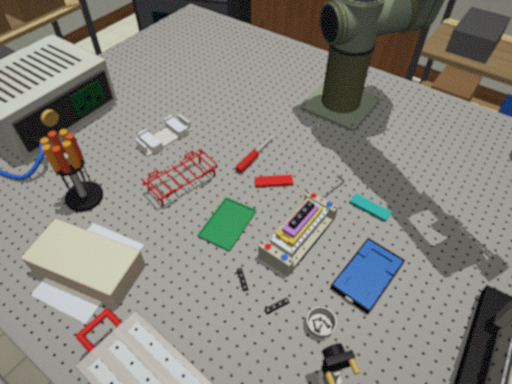

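View pics/side0.png

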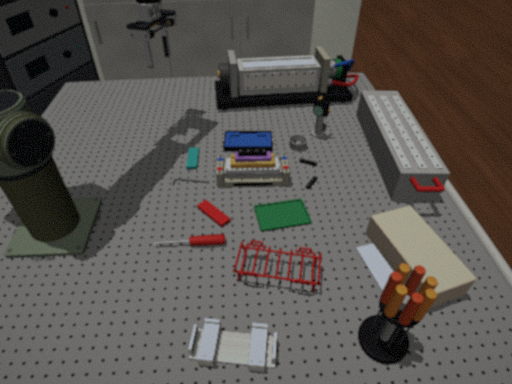

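View pics/wrist0.png

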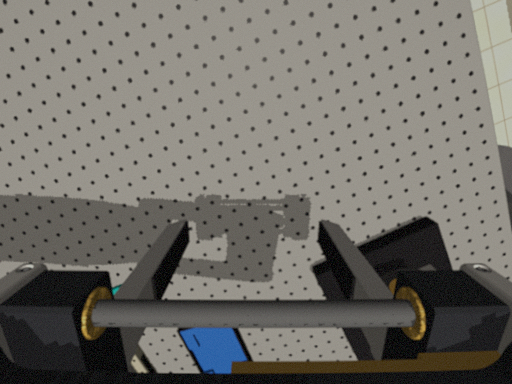

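```bash
python3 - <<'E'
from h import *
from scipy.spatial.transform import Rotation as Rn
a=cv2.imread("pics/scene0.png"); 
c1=cv2.resize(a[180:330,220:420],None,fx=4,fy=4,interpolation=cv2.INTER_CUBIC)
cv2.imwrite("pics/crop0.png",c1)
f=grab_frame("wrist");K,R,t,k=cam(f);s=robot.state()
q=s["eef_rot"];Rt=Rn.from_quat(np.r_[q[1:],q[0]]).as_matrix()
print("tool axes",Rt.round(3));print("cam pos in tool",Rt.T@(-R.T@t-s["tool_pos"]));print("cam axes in tool (cols)",(Rt.T@R.T).round(3))
E
```

```text
tool axes [[ 0.    -0.916  0.402]
 [ 0.     0.402  0.916]
 [-1.     0.     0.   ]]
cam pos in tool [-0.17959645  0.08365641  0.00038218]
cam axes in tool (cols) [[-0.    -0.286  0.958]
 [-0.001 -0.958 -0.286]
 [ 1.    -0.001 -0.   ]]
```

View pics/crop0.png

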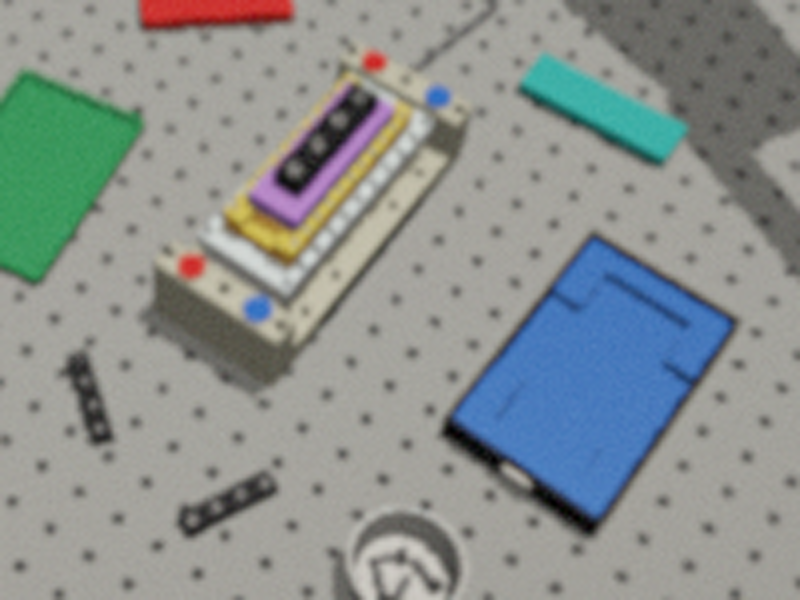

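```bash
cat >> h.py <<'E'
from scipy.spatial.transform import Rotation as Rn
def quat(psi):
    x=np.array([0,0,-1.]);z=np.array([-np.sin(psi),np.cos(psi),0]);y=np.cross(z,x)
    q=Rn.from_matrix(np.c_[x,y,z]).as_quat(); return np.r_[q[3],q[:3]]
names="clamp_bar_mid slab_mid reflector_mid cold_plate_mid head_deck tray_seat case_seat cradle_seat rack_seat".split()
E
python3 - <<'E'
from h import *
import pickle
D={}
for i,(p,ns) in enumerate([((0.53,0.17,0.28),names[:7]),((0.51,-0.24,0.28),names[7:]+["tray_seat"])]):
    robot.reach(p,quat(0.0)); robot.wait(0.15)
    f=grab_frame("wrist"); cv2.imwrite(f"pics/w{i}.png",f["image"]); D[i]=f
    for n in ns:
        for r in pinpoint("wrist",n):
            if r["p"]>.3:
                w=toworld(f,r["xyz"]); print(n,round(r["p"],2),w.round(4),proj(f,w).round(0).tolist())
    print(robot.state()["time"])
f=grab_frame("scene");D["scene"]=f; f=grab_frame("side");D["side"]=f
for c in("scene","side"):cv2.imwrite(f"pics/{c}1.png",D[c]["image"])
pickle.dump(D,open("D.pkl","wb"))
for i in (0,1): cv2.imwrite(f"pics/w{i}b.png",cv2.resize(D[i]["image"],(800,600),interpolation=cv2.INTER_CUBIC))
E
```

```text
clamp_bar_mid 0.71 [0.5137 0.158  0.0914] [[243.0, 162.0]]
clamp_bar_mid 0.56 [0.6812 0.1242 0.003 ] [[228.0, 242.0]]
clamp_bar_mid 0.54 [0.6921 0.2204 0.0104] [[279.0, 249.0]]
slab_mid 0.89 [0.3361 0.2601 0.0045] [[311.0, 37.0]]
slab_mid 0.82 [0.5136 0.161  0.0742] [[246.0, 160.0]]
slab_mid 0.55 [0.401  0.0196 0.0092] [[157.0, 82.0]]
reflector_mid 0.91 [0.5121 0.1624 0.0627] [[247.0, 158.0]]
head_deck 0.69 [0.5098 0.3368 0.0104] [[352.0, 151.0]]
head_deck 0.6 [0.5108 0.1636 0.0618] [[248.0, 157.0]]
tray_seat 0.75 [0.5825 0.0024 0.0039] [[158.0, 192.0]]
case_seat 0.88 [0.5093 0.3355 0.0082] [[351.0, 151.0]]
3.8167
cradle_seat 0.76 [ 0.4453 -0.3366  0.0241] [[191.0, 123.0]]
rack_seat 0.66 [ 0.5448 -0.1754  0.039 ] [[292.0, 187.0]]
tray_seat 0.63 [ 0.582  -0.0011  0.0034] [[385.0, 201.0]]
5.6833
```

View pics/w0b.png

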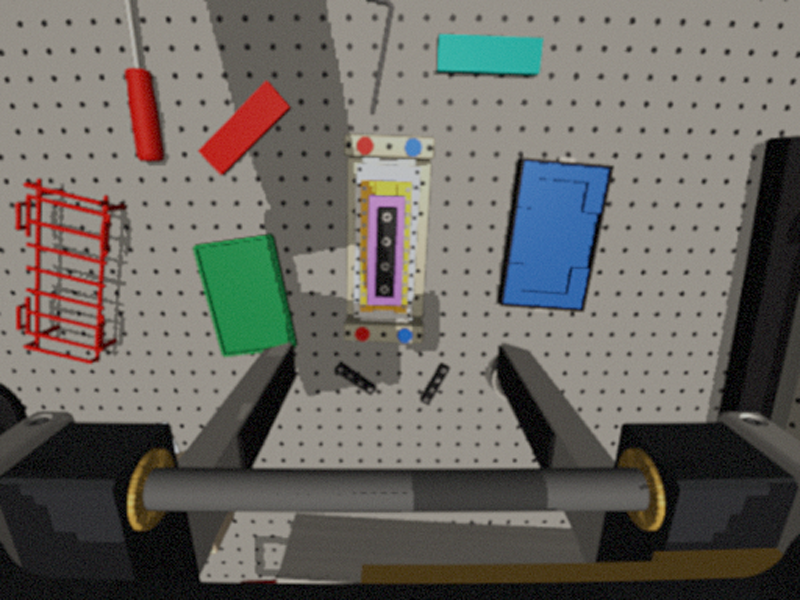

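View pics/w1b.png

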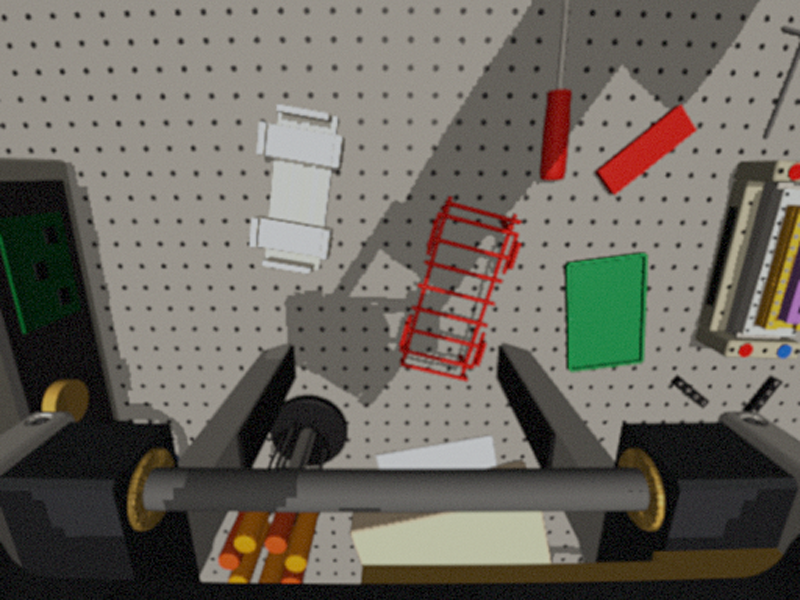

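```bash
cat >> h.py <<'E'
def ortho(f,c,z,half=0.12,res=0.0006):
    # image: right=+y, down=+x
    n=int(2*half/res); g=(np.arange(n)-n/2)*res
    X,Y=np.meshgrid(c[0]+g,c[1]+g,indexing="ij")
    uv=proj(f,np.c_[X.ravel(),Y.ravel(),np.full(X.size,z)]).astype(np.float32).reshape(n,n,2)
    return cv2.remap(f["image"],uv[...,0],uv[...,1],cv2.INTER_CUBIC)
def maskrect(f,c,z,lo,hi,half=0.12,res=0.0006):
    o=ortho(f,c,z,half,res); m=cv2.inRange(cv2.cvtColor(o,cv2.COLOR_BGR2HSV),lo,hi)
    m=cv2.morphologyEx(m,cv2.MORPH_CLOSE,np.ones((5,5)));
    cs=max(cv2.findContours(m,0,2)[0],key=cv2.contourArea)
    (u,v),(w,h),a=cv2.minAreaRect(cs); b=cv2.boxPoints(((u,v),(w,h),a))
    n=o.shape[0]; P=(b-n/2)*res; P=np.c_[c[0]+P[:,1],c[1]+P[:,0]]
    e=[P[1]-P[0],P[2]-P[1]]; L=max(e,key=np.linalg.norm); ps=np.arctan2(L[1],L[0]); ps=(ps+np.pi/2)%np.pi-np.pi/2
    return P.mean(0),ps,sorted([np.linalg.norm(x) for x in e]),o
E
python3 - <<'E'
from h import *
import pickle
D=pickle.load(open("D.pkl","rb"))
G=((45,80,40),(80,255,255));B=((100,110,60),(118,255,255));L=((125,50,60),(165,255,255));Rr=((0,130,60),(8,255,255))
for nm,k,c,z,(lo,hi),hf in [("tray",0,(.58,.003),.009,G,.09),("tray",1,(.58,.003),.009,G,.09),("tray","scene",(.58,.003),.009,G,.09),("tray","side",(.58,.003),.009,G,.09),
  ("case",0,(.51,.337),.016,B,.11),("case","scene",(.51,.337),.016,B,.11),("case","side",(.51,.337),.016,B,.11),
  ("slab",0,(.512,.162),.082,L,.08),("slab","scene",(.512,.162),.082,L,.08),("slab","side",(.512,.162),.082,L,.08)]:
    try:
        p,ps,wh,o=maskrect(D[k],c,z,lo,hi,hf); print(nm,k,p.round(4),"yaw",round(np.degrees(ps),2),np.round(wh,4))
    except Exception as e: print(nm,k,e)
def lab(o,t): cv2.putText(o,t,(5,20),0,.6,(0,0,255),2); return o
def grid(ims): return np.hstack([cv2.resize(i,(400,400)) for i in ims])
a=grid([lab(ortho(D[1],(.545,-.175),.040,.12),"rack z40"),lab(ortho(D[1],(.445,-.338),.025,.12),"cradle z25")])
b=grid([lab(ortho(D[0],(.512,.162),.096,.12),"bar z96"),lab(ortho(D[0],(.512,.162),.052,.12),"ends z52")])
cv2.imwrite("pics/o1.png",a);cv2.imwrite("pics/o2.png",b)
E
```

```text
tray 0 [0.5793 0.003 ] yaw 7.85 [0.0933 0.1346]
tray 1 [0.58   0.0015] yaw 7.64 [0.0935 0.1359]
tray scene [0.5782 0.0041] yaw 8.88 [0.0911 0.1373]
tray side [0.5994 0.0031] yaw -82.6 [0.0917 0.0935]
case 0 [0.5106 0.339 ] yaw -4.2 [0.0909 0.1527]
case scene [0.5071 0.339 ] yaw -4.26 [0.0904 0.154 ]
case side [0.4712 0.3444] yaw 85.82 [0.0783 0.0934]
slab 0 [0.5138 0.1615] yaw -1.79 [0.0317 0.1002]
slab scene [0.5147 0.1636] yaw -2.05 [0.0322 0.1032]
slab side [0.4796 0.1617] yaw -90.0 [0.0336 0.0486]
```

View pics/o1.png

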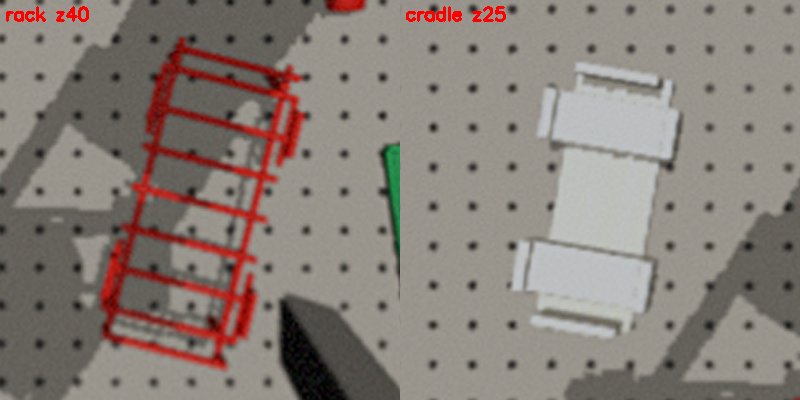

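View pics/o2.png

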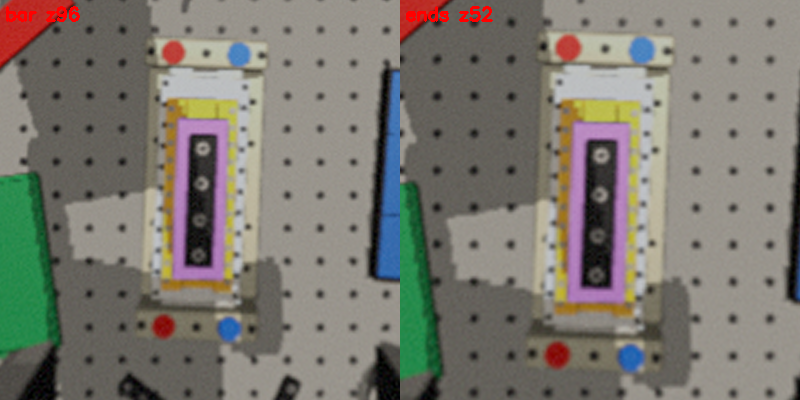

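```bash
cat > fit.py <<'E'
from h import *
import pickle
from scipy.optimize import minimize
D=pickle.load(open("D.pkl","rb"))
def seg(a,b,n=40):
    t=np.linspace(0,1,n)[:,None]; return np.array(a)*(1-t)+np.array(b)*t
def place(M,p):
    c,s=np.cos(p[2]),np.sin(p[2]); return np.c_[p[0]+c*M[:,0]-s*M[:,1],p[1]+s*M[:,0]+c*M[:,1],M[:,2]]
rack=np.vstack([seg((x,-.04,.0385),(x,.04,.0385)) for x in np.arange(-3,4)*.025]+[seg((x,-.04,.0475),(x,.04,.0475)) for x in(-.0865,.0865)])
def box(x0,x1,y0,y1,z): return np.vstack([seg((x0,y0,z),(x1,y0,z)),seg((x0,y1,z),(x1,y1,z)),seg((x0,y0,z),(x0,y1,z)),seg((x1,y0,z),(x1,y1,z))])
crad=np.vstack([box(s*.046-.015,s*.046+.015,-.033,.033,.025) for s in(-1,1)]+[seg((s*.046-.015,t*.04,.032),(s*.046+.015,t*.04,.032)) for s in(-1,1) for t in(-1,1)]+[seg((s*.073,-.025,.032),(s*.073,.025,.032)) for s in (-1,1)])
def dt_red(f):
    m=cv2.cvtColor(f["image"],cv2.COLOR_BGR2HSV); m=cv2.inRange(m,(0,120,50),(10,255,255))|cv2.inRange(m,(172,120,50),(180,255,255))
    return cv2.distanceTransform(255-m,cv2.DIST_L2,5)
def dt_edge(f):
    e=cv2.Canny(cv2.resize(f["image"],None,fx=2,fy=2,interpolation=cv2.INTER_CUBIC),40,110); return cv2.resize(cv2.distanceTransform(255-e,cv2.DIST_L2,5)/2,(512,384))
def fit(M,fs,dts,p0):
    def cost(p):
        c=0
        for f,d in zip(fs,dts):
            uv=proj(f,place(M,p)).astype(np.float32)
            c+=np.minimum(cv2.remap(d,uv[:,0].reshape(-1,1),uv[:,1].reshape(-1,1),cv2.INTER_LINEAR),6).mean()
        return c
    best=None
    for dx in(-.004,0,.004):
        for dy in(-.004,0,.004):
            for da in (-.04,0,.04):
                p=np.array(p0)+[dx,dy,da]
                r=minimize(cost,p,method="Nelder-Mead",options=dict(initial_simplex=np.array([p,p+[.003,0,0],p+[0,.003,0],p+[0,0,.03]]),maxiter=120))
                if best is None or r.fun<best.fun: best=r
    return best
if __name__=="__main__":
    for nm,M,dt,p0,ks in [("rack",rack,dt_red,(.545,-.1755,-.25),(1,"scene","side")),("cradle",crad,dt_edge,(.445,-.338,-.175),(1,"scene","side"))]:
        for kk in [[k] for k in ks]+[list(ks)]:
            r=fit(M,[D[k] for k in kk],[dt(D[k]) for k in kk],p0); print(nm,kk,r.x.round(4),np.degrees(r.x[2]).round(2),round(r.fun,3))
        ims=[]
        for k in ks:
            im=D[k]["image"].copy(); S=4; im=cv2.resize(im,None,fx=S,fy=S,interpolation=cv2.INTER_CUBIC)
            for u in proj(D[k],place(M,r.x)): cv2.circle(im,tuple(int(v) for v in (u+.5)*S),1,(0,255,0),-1)
            c=proj(D[k],[[r.x[0],r.x[1],.03]])[0]*S
            y,x=int(max(c[1]-200,0)),int(max(c[0]-200,0)); ims.append(cv2.resize(im[y:y+400,x:x+400],(390,390) if len(ims)<2 else (390,390)))
        cv2.imwrite(f"pics/fit_{nm}.png",np.hstack(ims[:2]))
E
python3 fit.py
```

```text
rack [1] [ 0.5469 -0.1755 -0.2517] -14.42 0.026
rack ['scene'] [ 0.5446 -0.1729 -0.2497] -14.31 0.163
rack ['side'] [ 0.5451 -0.1758 -0.2436] -13.96 0.117
rack [1, 'scene', 'side'] [ 0.5456 -0.1751 -0.2495] -14.3 0.54
cradle [1] [ 0.4445 -0.3395 -0.1719] -9.85 1.19
cradle ['scene'] [ 0.4414 -0.3389 -0.1748] -10.01 0.502
cradle ['side'] [ 0.4432 -0.3399 -0.1721] -9.86 0.828
cradle [1, 'scene', 'side'] [ 0.4437 -0.3396 -0.1716] -9.83 2.665
```

View pics/fit_rack.png

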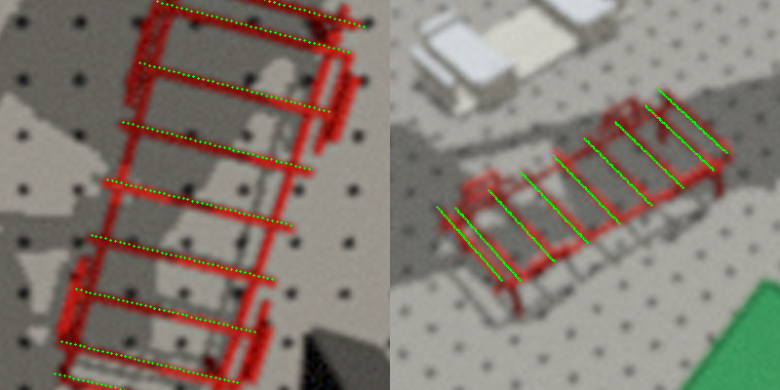

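View pics/fit_cradle.png

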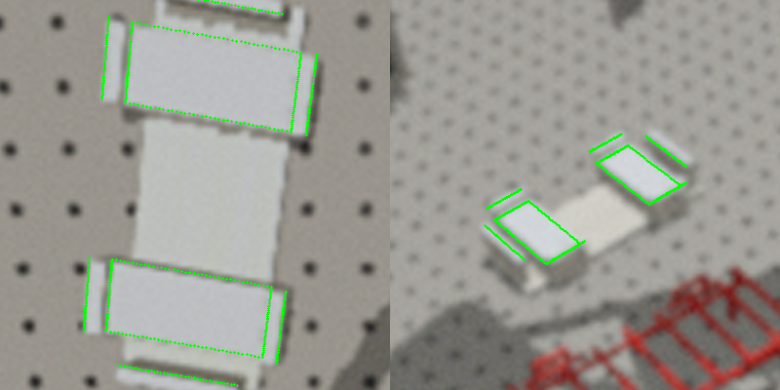

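```bash
cat >> h.py <<'E'
STK=(0.5133,0.1622); SPSI=np.radians(-1.9)
def pick(z,open_w,stk=STK,psi=SPSI):
    robot.reach((*stk,0.16),quat(psi)) ; robot.move_gripper(open_w)
    robot.line_to((*stk,z+0.02),vel=0.12)
    hit=robot.line_to((*stk,z),vel=0.05,force_limit=6); print("hit on descent",hit,robot.state()["tool_pos"].round(4))
    robot.move_gripper(0.0); s=robot.state(); print("grip w",s["gripper_width"].round(4))
    robot.line_to((*stk,z+0.02),vel=0.05); robot.line_to((*stk,0.17),vel=0.15)
    s=robot.state(); print("lifted w",s["gripper_width"].round(4),s["wrist_force"].round(2),s["time"])
def put(p,psi,z,open_w,h=0.17):
    robot.reach((*p,h),quat(psi)); robot.line_to((*p,z+0.012),vel=0.12); robot.wait(0.2)
    print("above w",robot.state()["gripper_width"].round(4))
    hit=robot.line_to((*p,z-0.0015),vel=0.02,force_limit=3); s=robot.state(); print("touch",hit,s["tool_pos"].round(4),s["wrist_force"].round(2))
    robot.move_gripper(open_w); s=robot.state(); print("open",s["gripper_width"].round(4))
    robot.line_to((*p,z+0.03),vel=0.05); robot.line_to((*p,h),vel=0.2); print(robot.state()["time"])
def shot(tag,cams=("scene","side","wrist")):
    import pickle
    E={}
    for c in cams:
        f=grab_frame(c); E[c]=f; cv2.imwrite(f"pics/{tag}_{c}.png",f["image"])
    pickle.dump(E,open(f"{tag}.pkl","wb")); return E
E
python3 - <<'E'
from h import *
pick(0.0845,0.045)
E=shot("a")
x=[]
for c in("scene","side"):
    f=E[c]; u=proj(f,[[.513,.162,.12]])[0]; X,Y=int(u[0])-60,int(u[1])-60
    x.append(cv2.resize(f["image"][max(Y,0):Y+120,max(X,0):X+120],(390,390),interpolation=cv2.INTER_CUBIC))
cv2.imwrite("pics/a.png",np.hstack(x))
E
```

```text
hit on descent False [0.5131 0.1622 0.0841]Traceback (most recent call last):
  File "<stdin>", line 2, in <module>
  File "h.py", line 44, in pick
    robot.move_gripper(0.0); s=robot.state(); print("grip w",s["gripper_width"].round(4))
                                                             ^^^^^^^^^^^^^^^^^^^^^^^^
AttributeError: 'float' object has no attribute 'round'
```

```bash
sed -i 's/s\["gripper_width"\].round(4)/round(float(s["gripper_width"]),4)/g; s/robot.state()\["gripper_width"\].round(4)/round(float(robot.state()["gripper_width"]),4)/' h.py; python3 - <<'E'
from h import *
z=.0845;stk=STK
s=robot.state(); print(s["gripper_width"],s["time"],s["wrist_force"])
robot.line_to((*stk,z+0.02),vel=0.05); robot.line_to((*stk,0.17),vel=0.15)
s=robot.state(); print("lifted w",round(float(s["gripper_width"]),4),s["wrist_force"].round(2),s["time"])
E=shot("a")
x=[]
for c in("scene","side"):
    f=E[c]; u=proj(f,[[.513,.162,.12]])[0]; X,Y=int(u[0])-60,int(u[1])-60
    x.append(cv2.resize(f["image"][max(Y,0):Y+120,max(X,0):X+120],(390,390),interpolation=cv2.INTER_CUBIC))
cv2.imwrite("pics/a.png",np.hstack(x))
E
```

```text
0.017327124194338045 9.9333 [ 0.22210289 -0.70005552  1.50718203]
lifted w 0.0176 [-0.39  0.45 -0.5 ] 11.0667
```

View pics/a.png

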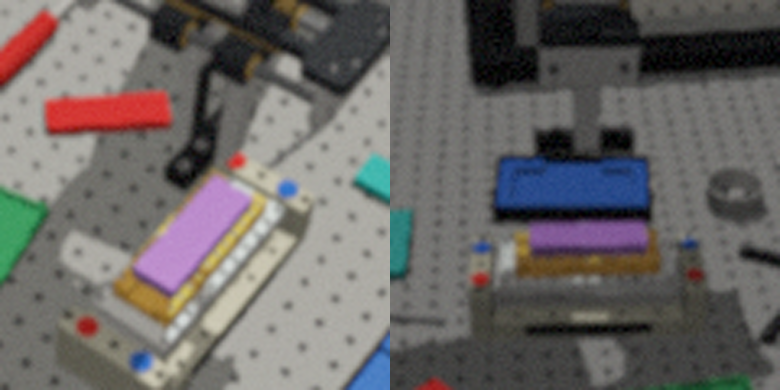

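The bar is held level and the slab has stayed in place on the stack. Next I place the bar in the tray.

```bash
python3 - <<'E'
from h import *
put((0.5793,0.0028),np.radians(7.8),0.0065,0.04)
robot.reach((*STK,0.24),quat(SPSI)); robot.wait(.1)
f=shot("b")["wrist"]
L=((125,50,60),(165,255,255))
p,ps,wh,o=maskrect(f,STK,.082,*L,.08); print("slab",p,np.degrees(ps),wh)
p,ps,wh,o=maskrect(f,(.579,.003),.009,(45,80,40),(80,255,255),.1); print("tray",p,np.degrees(ps),wh)
p,ps,wh,o2=maskrect(f,(.579,.003),.018,(0,0,0),(180,255,70),.045); print("bar",p,np.degrees(ps),wh)
cv2.imwrite("pics/b.png",np.hstack([cv2.resize(x,(390,390)) for x in (o,ortho(f,STK,.082,.1))]))
E
```

```text
above w 0.0178
touch True [0.579  0.0029 0.0067] [-0.41  0.06  3.7 ]
open 0.0401
16.2667
slab [0.51390743 0.16186649] -1.5911403 [np.float32(0.03232086), np.float32(0.10032797)]
tray [0.5796062  0.00317336] 7.8290696 [np.float32(0.09297274), np.float32(0.13587406)]
bar [0.5754409  0.00551862] 7.523822 [np.float32(0.02123446), np.float32(0.08141372)]
```

View pics/b.png

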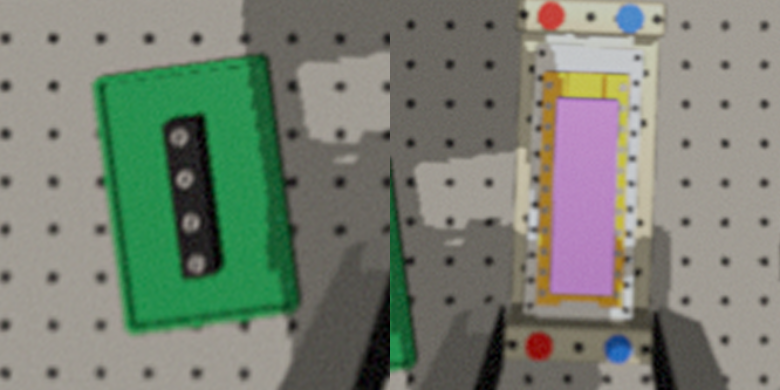

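```bash
python3 - <<'E'
from h import *
import pickle
import sys
sys.argv=["x"]
import fit
E=pickle.load(open("b.pkl","rb"))
def top(lx,ly,z): return fit.box(-lx/2,lx/2,-ly/2,ly/2,z)
for c in("scene","wrist","side"):
    f=E[c];d=fit.dt_edge(f)
    r=fit.fit(np.vstack([top(.08,.018,.018)]),[f],[d],(.578,.004,.135)); print("bar",c,r.x.round(4),round(r.fun,2))
    r=fit.fit(top(.134,.09,.009),[f],[d],(.579,.003,.135)); print("tray",c,r.x.round(4),round(r.fun,2))
    r=fit.fit(top(.1,.032,.082),[f],[d],(.5135,.162,-.03)); print("slab",c,r.x.round(4),round(r.fun,2))
    r=fit.fit(np.vstack([top(.126,.082,.004)]),[f],[d],(.579,.003,.135)); print("trayfloor",c,r.x.round(4),round(r.fun,2))
E
```

```text
bar scene [0.5798 0.0066 0.1587] 0.4
tray scene [0.5788 0.0049 0.1385] 0.38
slab scene [ 0.5126  0.1621 -0.0217] 0.35
trayfloor scene [ 0.5788 -0.0021  0.1414] 0.45
bar wrist [0.5768 0.0036 0.138 ] 0.45
tray wrist [0.5782 0.004  0.1339] 0.44
slab wrist [ 0.5137  0.1618 -0.033 ] 0.47
trayfloor wrist [ 0.579  -0.0035  0.1431] 0.69
bar side [0.5755 0.0009 0.2451] 0.43
tray side [ 0.5774 -0.001   0.1366] 0.47
slab side [ 0.5116  0.1637 -0.0587] 0.48
trayfloor side [ 0.5762 -0.0021  0.1488] 0.82
```

```bash
python3 - <<'E'
from h import *
import pickle, fit
D=fit.D
def top(lx,ly,z): return fit.box(-lx/2,lx/2,-ly/2,ly/2,z)
for c in(0,"scene","side"):
    f=D[c];d=fit.dt_edge(f)
    r=fit.fit(top(.156,.094,.019),[f],[d],(.51,.338,-.073)); print("case",c,r.x.round(4),round(r.fun,2))
pick(0.0725,0.055)
put((0.510,0.3385),np.radians(-4.2),0.0125,0.048)
robot.reach((0.50,0.24,0.26),quat(SPSI)); robot.wait(.1)
E=shot("c");f=E["wrist"]
for c in("scene","wrist"):
    f=E[c];d=fit.dt_edge(f)
    r=fit.fit(top(.1,.032,.022),[f],[d],(.51,.338,-.073)); print("slab",c,r.x.round(4),round(r.fun,2))
    r=fit.fit(top(.156,.094,.019),[f],[d],(.51,.338,-.073)); print("case",c,r.x.round(4),round(r.fun,2))
    r=fit.fit(top(.124,.046,.07),[f],[d],(.5133,.162,-.033)); print("refl",c,r.x.round(4),round(r.fun,2))
f=E["wrist"]
cv2.imwrite("pics/c.png",np.hstack([cv2.resize(x,(390,390)) for x in (ortho(f,(.51,.3385),.02,.1),ortho(f,STK,.07,.1))]))
E
```

```text
case 0 [ 0.5101  0.334  -0.071 ] 0.5
case scene [ 0.5074  0.3395 -0.0707] 0.36
case side [ 0.5108  0.3435 -0.0027] 1.87
hit on descent False [0.5131 0.1621 0.0722]
grip w 0.0319
lifted w 0.0314 [-0.24 -0.26 -1.27] 21.1417
above w 0.0313
touch True [0.5097 0.3384 0.0127] [0.33 0.4  3.86]
open 0.0482
26.0417
slab scene [ 0.5071  0.3394 -0.076 ] 0.43
case scene [ 0.5073  0.3395 -0.0708] 0.37
refl scene [ 0.5167  0.163  -0.0013] 0.57
slab wrist [ 0.5103  0.3386 -0.0774] 0.45
case wrist [ 0.5099  0.3371 -0.0711] 0.47
refl wrist [ 0.5124  0.1621 -0.0323] 0.72
```

View pics/c.png

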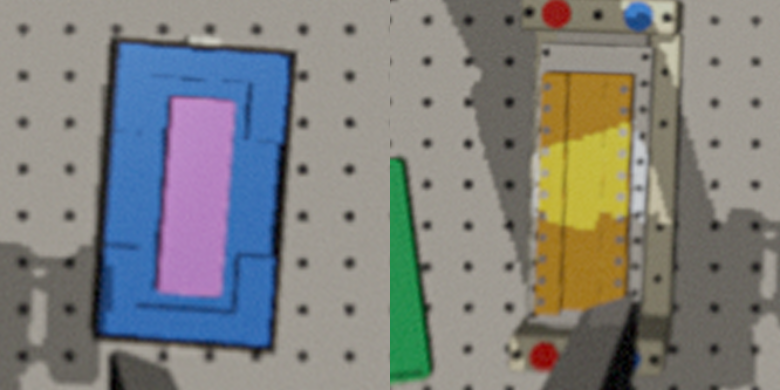

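The slab sits flat and centred in the recess, and the reflector has not moved. The reflector is next.

```bash
python3 - <<'E'
from h import *
import fit
def top(lx,ly,z): return fit.box(-lx/2,lx/2,-ly/2,ly/2,z)
pick(0.0565,0.064)
put((0.4437,-0.3395),np.radians(-9.85),0.0275,0.062)
robot.reach((0.50,-0.26,0.26),quat(SPSI)); robot.wait(.1)
E=shot("d")
for c in("scene","wrist"):
    f=E[c];d=fit.dt_edge(f)
    r=fit.fit(top(.124,.046,.041),[f],[d],(.4437,-.3395,-.172)); print("refl",c,r.x.round(4),round(r.fun,2))
    d=fit.dt_red(f); r=fit.fit(fit.rack,[f],[d],(.5457,-.175,-.25)); print("rack",c,r.x.round(4),round(r.fun,2))
f=E["scene"]; d=fit.dt_edge(f);r=fit.fit(top(.15,.06,.054),[f],[d],(.5133,.162,-.033)); print("plate",r.x.round(4),round(r.fun,2))
f=E["wrist"];g=E["scene"];u=proj(g,[[*STK,.054]])[0].astype(int)
cv2.imwrite("pics/d.png",np.hstack([cv2.resize(x,(390,390)) for x in (ortho(f,(.4437,-.3395),.035,.11),g["image"][u[1]-50:u[1]+50,u[0]-50:u[0]+50])]))
E
```

```text
hit on descent False [0.513  0.1622 0.0561]
grip w 0.0455
lifted w 0.0454 [ 0.13  0.31 -2.07] 31.0917
above w 0.0457
touch True [ 0.4435 -0.3393  0.0277] [ 0.51 -0.75  3.84]
open 0.062
36.9083
refl scene [ 0.4405 -0.3367 -0.178 ] 0.4
rack scene [ 0.5444 -0.1734 -0.248 ] 0.08
refl wrist [ 0.4409 -0.3373 -0.1719] 0.47
rack wrist [ 0.5464 -0.1778 -0.2687] 0.73
plate [ 0.5101  0.1622 -0.0462] 0.35
```

View pics/d.png

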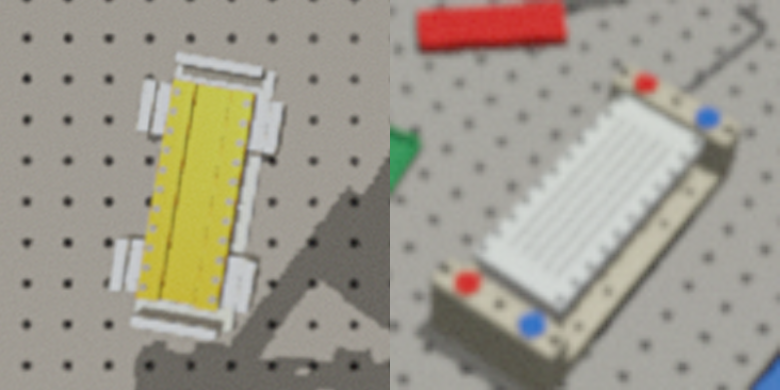

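```bash
python3 - <<'E'
from h import *
import pickle,fit
E=pickle.load(open("d.pkl","rb")); f=E["wrist"]; g=E["scene"]
def draw(f,p,c,half,S):
    im=cv2.resize(f["image"],None,fx=S,fy=S,interpolation=cv2.INTER_CUBIC)
    M=np.vstack([fit.box(-.062,.062,-.023,.023,.041)]); N=np.vstack([fit.seg((s*.073,-.025,.032),(s*.073,.025,.032)) for s in (-1,1)]+[fit.seg((s*.046-.015,t*.033,.032),(s*.046+.015,t*.033,.032)) for s in(-1,1) for t in(-1,1)])
    for m,col in((M,(255,0,0)),(N,(0,255,0))):
        for u in proj(f,fit.place(m,p)): cv2.circle(im,tuple(int(v) for v in (u+.5)*S),1,col,-1)
    u=(proj(f,[[c[0],c[1],.03]])[0]*S).astype(int); return cv2.resize(im[max(u[1]-half,0):u[1]+half,max(u[0]-half,0):u[0]+half],(395,560) if 0 else (395,395))
p=(.4437,-.3395,-.172)
cv2.imwrite("pics/d2.png",np.hstack([draw(f,p,p,230,5),draw(g,p,p,200,5)]))
E
```

```text
(no output)
```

View pics/d2.png

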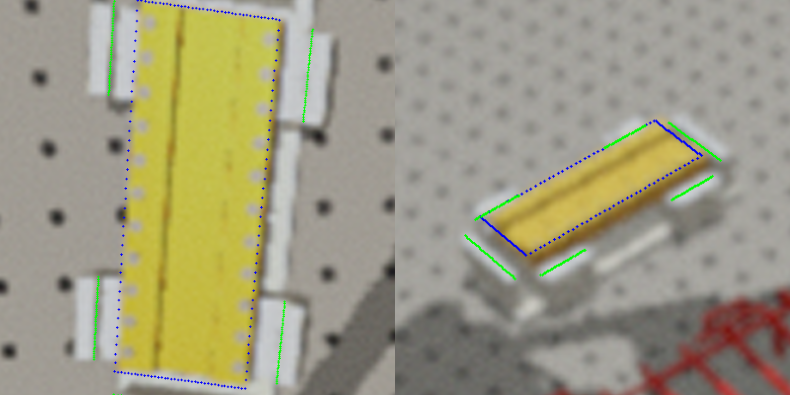

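The reflector matches its intended outline to about 1 mm. The cold plate is next.

```bash
python3 - <<'E'
from h import *
import fit
def top(lx,ly,z): return fit.box(-lx/2,lx/2,-ly/2,ly/2,z)
pick(0.043,0.080)
put((0.5457,-0.175),np.radians(-14.3),0.043,0.076)
robot.reach((0.52,-0.14,0.26),quat(SPSI)); robot.wait(.1)
E=shot("e")
p=(.5457,-.175,-.2496)
def draw(f,S,half):
    im=cv2.resize(f["image"],None,fx=S,fy=S,interpolation=cv2.INTER_CUBIC)
    M=top(.15,.06,.054); N=np.vstack([fit.seg((s*.085,-.04,.049),(s*.085,.04,.049)) for s in (-1,1)])
    for m,col in((M,(255,0,0)),(N,(0,255,0))):
        for u in proj(f,fit.place(m,p)): cv2.circle(im,tuple(int(v) for v in (u+.5)*S),1,col,-1)
    u=(proj(f,[[p[0],p[1],.05]])[0]*S).astype(int); return cv2.resize(im[max(u[1]-half,0):u[1]+half,max(u[0]-half,0):u[0]+half],(395,395))
for c in("scene","wrist"):
    f=E[c];d=fit.dt_edge(f); r=fit.fit(top(.15,.06,.054),[f],[d],p); print("plate",c,r.x.round(4),round(r.fun,2))
cv2.imwrite("pics/e.png",np.hstack([draw(E["wrist"],4,260),draw(E["scene"],5,220)]))
cv2.imwrite("pics/e_s2.png",cv2.resize(E["scene"]["image"],(800,600)))
E
```

```text
hit on descent False [0.513  0.1622 0.0426]
grip w 0.06
lifted w 0.0598 [-1.07 -0.16 -2.36] 43.225
above w 0.0594
touch True [ 0.5454 -0.1749  0.0432] [-0.47  0.11  5.57]
open 0.076
48.2833
plate scene [ 0.5422 -0.1733 -0.2936] 0.86
plate wrist [ 0.5442 -0.1741 -0.2599] 0.41
```

View pics/e.png

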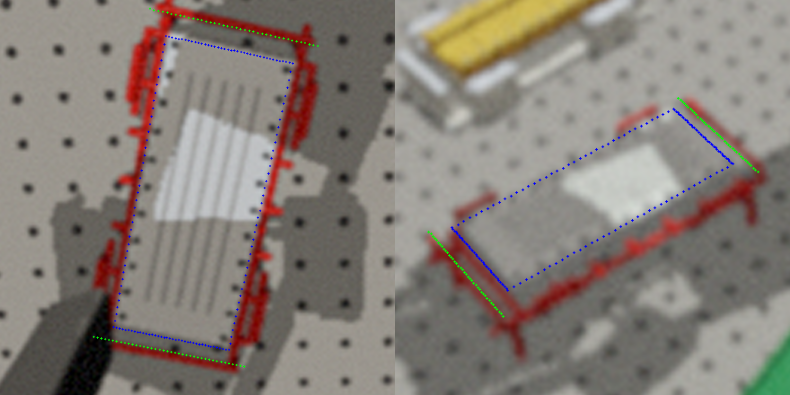

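View pics/e_s2.png

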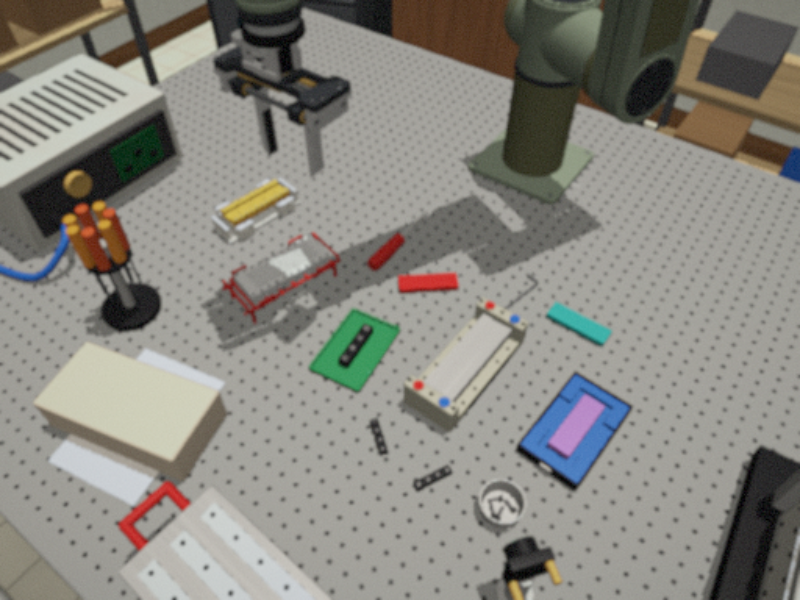

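All four parts are in place, the arm is clear, and the clock reads 49 s. I'm handing in.

```bash
python3 - <<'E'
from h import *
robot.wait(0.3); print(robot.state()["joint_vel"].round(3)); sign_off()
E
```

```text
[ 0.002 -0.004 -0.004 -0.001  0.001  0.001]
the job is handed in; nothing more can be done
```

All four parts came off the stack one at a time from the top down. Each now lies flat in its own place, same side up and let go: the clamp bar in the tray, the glass slab in the foam recess, the reflector on the cradle and the cold plate on the rack. I handed the job in at about 49 s on the robot's clock, with the arm clear of everything.

- **Lowering:** each part went down slowly and touched down at its expected height, stopped by the force limit, with wrist force no more than about 6 N.
- **Final position:** the last overlays show the parts about 1–3 mm from the middle of their places and aligned to within about 1–2° in the clearest views.
- **Disagreements:**
  - Single-camera fits differed by 2–4 mm.
  - For the reflector, the automatic edge fits put it up to about 3.6 mm off centre, while the overlay looked centred to about 1 mm.
  - The scene camera's fit of the cold plate was poor (about 2.5° off in yaw), but the wrist view matched well.
  - The side camera's fit of the clamp bar was about 6° off the tray's direction. I trusted the wrist view, which agreed with the tray to within half a degree.

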